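# Cull the faulty sample carriers from the inspection rack

## Task

Five aluminium sample carriers for the microscope's temperature stage lie in the channels of the inspection rack; one has a broken corner and one is too short. Push these two faulty carriers along their channels and off the far edge of the deck so that both end up in the white reject trough (lifting them in is fine too). Leave the three sound carriers lying as they are, and do not disturb the vial, the canister or the mouse beside the rack.

Things in the scene. Friction and masses are not known exactly. Their poses are not given: they have to be found in the camera images.
- rack: Fixed dark grey rack: deck 130 (x) by 290 mm (y), its far edge joined to a white trough. Origin on the bench under the deck's centre; x points to the trough, z up. Five channels along x at y = -112, -56, 0, 56, 112 mm, each 38 mm wide, floor 50 mm above the bench, parted by ribs 18 mm wide, 5 mm high, open at both ends (x = -65, 65 mm). One carrier in each, in any order.
- trough (a point): Centre of the white reject trough's inner floor, 125 mm from the rack's origin along its x, 4 mm above the bench. Inside 112 mm (x) by 282 mm (y), walls 4 mm thick, rim 30 mm above the bench, so that a carrier pushed off the deck's far edge falls in.
- chipped: Faulty aluminium sample carrier with a broken corner: 50 x 30 x 20 mm high outline (about 65 g), with a piece about 20 mm long and 16 mm wide missing at its +x, +y corner over the full height. Origin at the centre of its underside, z up, x along its length, which lies along its channel (x towards the trough).
- short: Faulty aluminium sample carrier that is too short: 30 x 30 x 20 mm high instead of 50 mm long, about 50 g. Origin at the centre of its underside, z up, x along its length, which lies along its channel (x towards the trough).
- sound_a: Sound aluminium sample carrier, a whole block 50 x 30 x 20 mm high, about 80 g, with a small round well in the top (as on all the carriers). Origin at the centre of its underside, z up, x along its length, which lies along its channel (x towards the trough).
- sound_b: Sound aluminium sample carrier, a whole block 50 x 30 x 20 mm high, about 80 g, with a small round well in the top (as on all the carriers). Origin at the centre of its underside, z up, x along its length, which lies along its channel (x towards the trough).
- sound_c: Sound aluminium sample carrier, a whole block 50 x 30 x 20 mm high, about 80 g, with a small round well in the top (as on all the carriers). Origin at the centre of its underside, z up, x along its length, which lies along its channel (x towards the trough).
- vial: Amber glass vial with white cap standing on the bench beside the rack, 34 mm across, 75 mm high. Origin at the centre of its foot.
- canister: Black objective canister standing on the bench beside the rack, 48 mm across, 66 mm high. Origin at the centre of its foot.
- mouse: Black and blue computer mouse lying on the bench beside the rack, 100 x 58 x 32 mm high. Origin at the centre of its underside.
Not all that is in view belongs to the job. Leave any black look-alike of the chipped alone.

How it is judged:
At the end, for the whole second after the job is handed in: Chipped and short carrier at rest in the trough (rack frame: x 55 to 183 mm, y within 143 mm, origin under 45 mm above the bench). Sound carriers within 20 mm of their start, flat within 0.1 rad, along the channel within 0.3 rad. At rest: under 20 mm/s (x of chipped in the frame of rack between 0.055 and 0.183 m and y of chipped in the frame of rack between -0.143 and 0.143 m and z of each of chipped, short in the frame of rack below 0.045 m and linear speed of each of chipped, short, sound_a, sound_b, sound_c below 0.02 m/s and x of short in the frame of rack between 0.055 and 0.183 m and y of short in the frame of rack between -0.143 and 0.143 m and distance of each of sound_a, sound_b, sound_c from where it was at the start of the episode below 0.02 m and angle between each of sound_a, sound_b, sound_c's own z axis and vertical below 0.1 rad and angle between the x axis of each of sound_a, sound_b, sound_c and the x axis of rack, either way round below 0.3 rad); the robot touches nothing.
It fails at once if the vial is shifted by more than 20 mm or knocked over (distance of vial from where it was at the start of the episode above 0.02 m or angle between vial's own z axis and vertical above 0.4 rad).
It fails at once if the canister is shifted by more than 20 mm or knocked over (distance of canister from where it was at the start of the episode above 0.02 m or angle between canister's own z axis and vertical above 0.4 rad).
It fails at once if the computer mouse is shifted by more than 20 mm or knocked over (distance of mouse from where it was at the start of the episode above 0.02 m or angle between mouse's own z axis and vertical above 0.4 rad).
It also fails if it takes over 40 s, if anything falls off the work surface, if the arm or the gripper's body presses on something with over 40 N, if the wrist force passes 120 N, or if a joint passes its speed limit or range.

## Robot

A 6-joint arm with a two-finger parallel gripper is mounted at the origin on the work surface. World frame = base frame: x ahead of the robot, y to its left, z up, the work surface at z = 0. Lengths are in m, angles in rad, forces in N, time in s.
With the tool pointing down it reaches from about 0.35 to 0.95 m from the base axis. Payload 17.4 kg.
Tool frame: the origin (TCP) lies at the very end of the fingers, on their centre line; the grasp point (between the pads) lies 19 mm behind it; z points along the fingers, y is the line along which they close (so a half turn about z gives the same grasp; the last joint's range is limited). The gripper opens to 93 mm and grips with 3 to 60 N. Pads are 15 mm wide; open, the fingers measure 128 mm over their backs; the gripper's body (75 mm by 188 mm) begins 65 mm behind the grasp point.
Start: joints at [1.085, 0.116, 1.442, -0, 1.584, -0.038], TCP at [0.292, 0.608, 0.219] pointing down, gripper open.
Joint ranges: [-2.83, 2.83], [-0.83, 2.19], [0.07, 2.5], [-1.14, 4.28], [0.01, 3], [-2.97, 2.97]. Speed limits (rad/s): [1.89, 1.89, 2.22, 3.14, 3.14, 3.14].

## Interface

Orientations are given as a rotation vector (axis times angle).
In Python, from rig import manip gives the robot as it stands. The module is installed in compiled form; this text tells all that it offers.
- The arm moves only by the tool servo_tool, never from a script. Its argument "increments" is a list of rows, each a list of 3 entries, a list of its own where there are three numbers: the opening, from 0 (shut) to 1 (fully open), then the shift along the world's x, y, z in units of 0.75 m (1.0 is 0.75 m), then the turn, a rotation vector about the world's x, y, z in units of 180 degrees (1.0 is 180 degrees). A call has exactly 10 rows; each row is the pose to reach, as a shift and turn from the pose commanded when the call began, turning the shorter way round; what a row does not reach only later rows make up. A row lasts 1/12 s, in which the tool goes at most 41.7 mm and 7.16 degrees, less where a joint would pass 70% of its speed; a pose out of reach is approached as far as the arm can. A call with a number of a shift or a turn outside -1 to 1 is refused whole. A call with a gripper value outside its range is refused whole. The fingers move at their own pace and stop on an object; "newtons" is the grip in N (left out, the last holds). Time passes only in rows, so rows that repeat a pose let the fingers close, or fill a call up. It gives the time, the measured TCP pose, the force, the opening and the grip force at its end, in the units of the state.
- manip.get_obs(): the state, without advancing time (a new reading comes with each control period).
- manip.get_image(name): name is "scene" or "top" or "wrist"; returns a dict with "image" (384x512x3 uint8, red, green, blue), "depth" (384x512 float32, m along the optical axis (not along the pixel's ray), 0 where there is no reading), "camera_matrix" (3x3 intrinsics, pixels), "R" (3x3) and "t" (3): a world point X has camera coordinates R X + t; the wrist camera has in their place "T_tool_cam" (4x4, takes a point from camera to tool coordinates, whose origin is the TCP and whose axes are the flange's). Camera axes: x right, y down, z forward; pixel columns grow to the right and rows downward; lengths in m; the calibration is good to about 2 mm. A picture is of the moment at which its call begins: read the wrist's pose just before it.
- manip.sign_off(): hands the job in; it is judged then, once.
Trained networks look in a picture, given as the dict that the camera call returned (one of the last four; its "shot" number tells which), for a name from the list of things; names that differ only in an ending like _2 or _b are one class to them, and where a whole thing is asked for, a point or a joint stands for the part that bears it (a point fixed in the world has none). Each returns a list of dicts, best first, with "confidence" (0 to 1); they miss things now and then, are a little off and sometimes report something else, mostly with a low value. They report only what shows in the picture. A call takes as long as a camera call. They do not tell look-alikes from the thing itself.
- manip.regions_of(name, picture): "pixels" (384x512 bool, what is visible of it) and "box" ([left, top, right, bottom] in pixels, round what is visible of it).
The state is a dict: "time_s": time; "joint_pos": joint angles; "dq": joint speeds; "joint_torque": joint torques, N m; "eef_pos": TCP position; "ee_rot": TCP orientation; "contact_force": force on the tool from outside, world axes, zero at the start; "torque": the same for the moment, N m; "grip_width": finger opening in m; "grasp_force": force on a finger pad.
Only numpy, scipy, OpenCV 4.12 (cv2) and the standard library are available. Lean on these libraries where they do the work, as an engineer would, in place of code of your own. Each camera call takes 0.05 s, during which the arm holds its last target. There are 200 camera calls.

## Working session

There is one attempt and no reset: what is moved stays moved. The work goes in short steps, Python scripts to look and compute and a tool call to move; the robot and the scene stay as the last step left them, time stands still between calls to the robot, and variables do not carry over. Pictures are saved under pics/ and viewed, at most 10 in all, crops included, and the job is handed in when it is done.

Besides the shell and the picture viewer there is one more tool, called after "Call:" as name([rows], argument=value, ...), one row to a line, values as JSON. servo_tool: Moves the arm, as the interface text tells. Its arguments: {"type":"object","properties":{"increments":{"type":"array"},"newtons":{"type":"number"}},"required":["increments"]}

```bash
mkdir -p pics
cat > h.py <<'E'
import numpy as np, cv2
from rig import manip
def world(p, depth=None):
    K=p["camera_matrix"];d=p["depth"];v,u=np.mgrid[0:384,0:512]
    c=np.stack([(u-K[0,2])/K[0,0]*d,(v-K[1,2])/K[1,1]*d,d],-1)
    return (c-p["t"])@p["R"]
def save(im,n): cv2.imwrite("pics/"+n,im[...,::-1])
E
python3 - <<'E'
from h import *
o=manip.get_obs();print({k:np.round(v,3) for k,v in o.items()})
for n in ("top","scene"):
    p=manip.get_image(n);W=world(p);save(p["image"],n+".png");np.savez(n+".npz",W=W,im=p["image"])
    for k in ("rack","chipped","short","sound_a","vial","canister","mouse"):
        for r in manip.regions_of(k,p)[:6]:
            m=r["pixels"]&(p["depth"]>0);print(n,k,round(r["confidence"],2),np.round(r["box"]),np.round(np.median(W[m],0),3) if m.any() else None, m.sum())
E
```

```text
{'time_s': np.float64(0.0), 'joint_pos': array([ 1.085,  0.116,  1.442,  0.   ,  1.584, -0.038]), 'dq': array([-0.   ,  0.   ,  0.   ,  0.001, -0.   , -0.   ]), 'joint_torque': array([-0.0000e+00, -7.2126e+01, -6.2261e+01,  7.8000e-02,  2.4000e-02,
       -0.0000e+00]), 'eef_pos': array([0.292, 0.608, 0.218]), 'ee_rot': array([-6.970e-01, -3.063e+00,  2.000e-03]), 'contact_force': array([-0.012,  0.487, -0.08 ]), 'torque': array([ 0.01 ,  0.002, -0.044]), 'grasp_force': np.float64(0.0), 'grip_width': np.float64(0.093)}
top rack 0.59 [187. 132. 284. 215.] [0.634 0.036 0.036] 6133
top chipped 0.55 [299. 172. 310. 187.] [ 0.608 -0.188  0.019] 109
top chipped 0.53 [209. 235. 222. 247.] [0.407 0.108 0.019] 105
top chipped 0.51 [243. 229. 252. 241.] [ 0.414 -0.     0.019] 79
top chipped 0.46 [268. 176. 282. 195.] [ 0.579 -0.082  0.069] 158
top chipped 0.44 [162. 180. 176. 194.] [0.585 0.261 0.019] 115
top chipped 0.41 [234. 182. 242. 198.] [0.562 0.026 0.068] 80
top short 0.65 [186. 132. 283. 217.] [0.642 0.037 0.03 ] 5729
top short 0.51 [252. 184. 257. 190.] [ 0.57  -0.027  0.069] 94
top 
[... 326 characters left out ...]
0.74 [170. 166. 324. 300.] [0.642 0.053 0.023] 9863
scene rack 0.57 [285. 210. 310. 234.] [0.556 0.143 0.07 ] 317
scene chipped 0.78 [319. 264. 334. 286.] [0.59  0.264 0.02 ] 272
scene chipped 0.66 [314. 191. 336. 206.] [0.409 0.112 0.019] 216
scene chipped 0.51 [249. 193. 272. 206.] [0.57 0.03 0.07] 247
scene short 0.73 [233. 186. 253. 199.] [ 0.573 -0.022  0.07 ] 157
scene sound_a 0.65 [289. 212. 308. 233.] [0.557 0.143 0.07 ] 270
scene sound_a 0.5 [216. 172. 239. 187.] [ 0.582 -0.075  0.07 ] 269
scene vial 0.55 [376. 282. 394. 308.] [0.561 0.402 0.046] 383
scene canister 0.73 [120. 134. 138. 165.] [ 0.677 -0.378  0.057] 393
scene mouse 0.84 [177. 106. 211. 130.] [ 0.441 -0.384  0.025] 509
```

Run:
```python
from h import *
a=np.load("top.npz");W,im=a["W"],a["im"]
c=cv2.resize(im[120:260,110:390],None,fx=2.8,fy=2.8,interpolation=cv2.INTER_CUBIC);save(c,"topc.png")
# carrier tops
z=W[...,2];x,y=W[...,0],W[...,1]
m=((z>.062)&(z<.080)&(x>.45)&(x<.72)&(abs(y)<.25)).astype(np.uint8)
n,l,s,cc=cv2.connectedComponentsWithStats(m)
for i in range(1,n):
    if s[i,4]>20:
        P=W[l==i];r=cv2.minAreaRect((P[:,:2]*1000).astype(np.float32));print(s[i],np.round(r[0]),np.round(r[1]),round(r[2],1),np.round(np.median(P[:,2]),3))
m=((z>.044)&(z<.060)&(x>.45)&(x<.75)&(abs(y)<.25)).astype(np.uint8)
P=W[m>0];r=cv2.minAreaRect((P[:,:2]*1000).astype(np.float32));print("deck",r,cv2.boxPoints(r))
```

```text
[267 176  11  17 146] [580. -82.] [51. 30.] 3.2 0.069
[233 180  11  17 121] [569.  29.] [50. 30.] 7.2 0.068
[250 182  10  11  89] [571. -26.] [31. 30.] 5.3 0.069
[198 186  11  17 142] [553. 140.] [51. 30.] 5.5 0.069
[216 189  11  17 146] [541.  82.] [51. 30.] 8.9 0.069
deck ((568.9946899414062, 29.68647003173828), (131.6981201171875, 290.53851318359375), 5.488195896148682) [[ 489.5538    167.99194 ]
 [ 517.3412   -121.214714]
 [ 648.43555  -108.619   ]
 [ 620.6482    180.58765 ]]
```

View pics/topc.png

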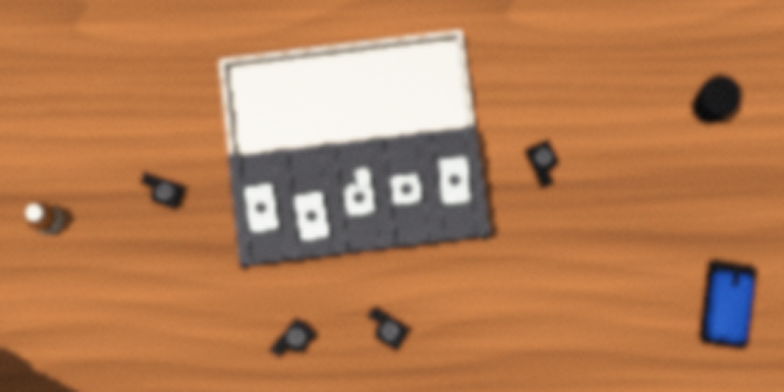

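View pics/scene.png

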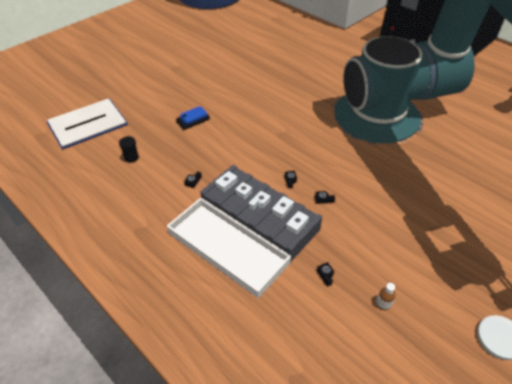

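The top view shows the white chipped carrier at pixel (238,189) and the white short one at (255,187). Things that could be taken for the chipped one are the black look-alikes on the bench at (170,188), (215,240), (249,237) and (304,177). The sound carriers are whole blocks at (203,194), (221,197) and (272,184). The chipped and short carriers therefore lie in the y≈0 and y≈-56 channels. I'll move above the rear of the rack and check with the wrist camera.

Call:
servo_tool([
  [0, [0.12, -0.39, 0], [0, 0, 0.173]],
  [0, [0.12, -0.39, 0], [0, 0, 0.173]],
  [0, [0.12, -0.39, 0], [0, 0, 0.173]],
  [0, [0.12, -0.39, 0], [0, 0, 0.173]],
  [0, [0.12, -0.39, 0], [0, 0, 0.173]],
  [0, [0.12, -0.39, 0], [0, 0, 0.173]],
  [0, [0.12, -0.39, 0], [0, 0, 0.173]],
  [0, [0.12, -0.39, 0], [0, 0, 0.173]],
  [0, [0.12, -0.39, 0], [0, 0, 0.173]],
  [0, [0.12, -0.39, 0], [0, 0, 0.173]],
], newtons=20)

```text
time_s: 1.63
eef_pos: [0.3826, 0.3155, 0.219]
ee_rot: [-0.147, 3.137, 0.001]
contact_force: [0.1, 0.3, 1.0]
grip_width: 0.031
grasp_force: 0.0
```

Call:
servo_tool([
  [0, [0.12, -0.39, 0], [0, 0, 0]],
  [0, [0.12, -0.39, 0], [0, 0, 0]],
  [0, [0.12, -0.39, 0], [0, 0, 0]],
  [0, [0.12, -0.39, 0], [0, 0, 0]],
  [0, [0.12, -0.39, 0], [0, 0, 0]],
  [0, [0.12, -0.39, 0], [0, 0, 0]],
  [0, [0.12, -0.39, 0], [0, 0, 0]],
  [0, [0.12, -0.39, 0], [0, 0, 0]],
  [0, [0.12, -0.39, 0], [0, 0, 0]],
  [0, [0.12, -0.39, 0], [0, 0, 0]],
])

```text
time_s: 2.47
eef_pos: [0.4726, 0.0238, 0.2184]
ee_rot: [0.149, -3.137, -0.001]
contact_force: [0.0, 0.5, 0.6]
grip_width: 0.0004
grasp_force: 0.0
```

Run:
```python
from h import *
from scipy.spatial.transform import Rotation as Ro
o=manip.get_obs();p=manip.get_image("wrist");save(p["image"],"wrist.png")
R=Ro.from_rotvec(o["ee_rot"]).as_matrix();T=p["T_tool_cam"]
Rw=R@T[:3,:3];tw=R@T[:3,3]+o["eef_pos"]
p["R"]=Rw.T;p["t"]=-Rw.T@tw
W=world(p);z=W[...,2];ok=p["depth"]>0
print(o["time_s"],o["eef_pos"],o["ee_rot"],R[:,1],o["grip_width"])
m=(ok&(z>.063)&(z<.078)&(p["image"].min(-1)>90)).astype(np.uint8)
n,l,s,c=cv2.connectedComponentsWithStats(m)
for i in range(1,n):
    if s[i,4]>200:
        P=W[l==i];r=cv2.minAreaRect((P[:,:2]*1000).astype(np.float32));print(s[i],np.round(r[0]),np.round(r[1]),round(r[2],1),np.round(np.median(P[:,2]),4))
```

```text
2.4667 [0.47260704 0.0237877  0.21840209] [ 1.48993687e-01 -3.13738374e+00 -5.99346378e-04] [-9.47657090e-02  9.95499518e-01  4.13133161e-04] 0.0003847212338825089
[ 292  224   29   45 1229] [539.  84.] [50. 30.] 8.8 0.0704
[341 238  31  37 877] [546. 141.] [41. 30.] 7.1 0.0703
[140 243  30  38 779] [573. -80.] [43. 30.] 3.5 0.0701
[191 249  29  20 561] [564. -25.] [22. 31.] 4.9 0.0702
```

View pics/wrist.png

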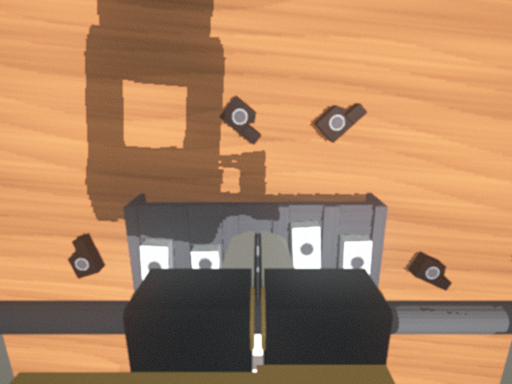

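The wrist view shows the sound carriers at (307,245) and (357,260), the one at (155,258), and the short one at (205,257). The chipped one is hidden behind the fingers. These positions agree with the top camera to about 2 mm. The tool is in line with the y=0 channel, so I'll lower it behind the chipped carrier.

Call:
servo_tool([
  [0, [0, -0.003, -0.053], [0, 0, 0]],
  [0, [0, -0.003, -0.106], [0, 0, 0]],
  [0, [0, -0.003, -0.159], [0, 0, 0]],
  [0, [0, -0.003, -0.2], [0, 0, 0]],
  [0, [0, -0.003, -0.212], [0, 0, 0]],
  [0, [0, -0.003, -0.212], [0, 0, 0]],
  [0, [0.02, -0.001, -0.212], [0, 0, 0]],
  [0, [0.045, 0.001, -0.212], [0, 0, 0]],
  [0, [0.07, 0.004, -0.212], [0, 0, 0]],
  [0, [0.07, 0.004, -0.212], [0, 0, 0]],
])

```text
time_s: 3.35
eef_pos: [0.5282, 0.0275, 0.0627]
ee_rot: [-0.152, 3.134, -0.0]
contact_force: [1.1, 0.4, 0.5]
grip_width: 0.0003
grasp_force: 0.0
```

Call:
servo_tool([
  [0, [0.008, 0.0008, 0], [0, 0, 0]],
  [0, [0.016, 0.0015, 0], [0, 0, 0]],
  [0, [0.024, 0.0023, 0], [0, 0, 0]],
  [0, [0.032, 0.0031, 0], [0, 0, 0]],
  [0, [0.04, 0.0038, 0], [0, 0, 0]],
  [0, [0.048, 0.0046, 0], [0, 0, 0]],
  [0, [0.056, 0.0054, 0], [0, 0, 0]],
  [0, [0.064, 0.0061, 0], [0, 0, 0]],
  [0, [0.072, 0.0069, 0], [0, 0, 0]],
  [0, [0.08, 0.0077, 0], [0, 0, 0]],
])

```text
time_s: 4.18
eef_pos: [0.5854, 0.0322, 0.0596]
ee_rot: [0.15, -3.138, 0.0]
contact_force: [-1.1, -0.0, 1.3]
grip_width: 0.0007
grasp_force: 0.3
```

Call:
servo_tool([
  [0, [0.008, 0.0008, 0], [0, 0, 0]],
  [0, [0.016, 0.0015, 0], [0, 0, 0]],
  [0, [0.024, 0.0023, 0], [0, 0, 0]],
  [0, [0.032, 0.0031, 0], [0, 0, 0]],
  [0, [0.04, 0.0038, 0], [0, 0, 0]],
  [0, [0.048, 0.0046, 0], [0, 0, 0]],
  [0, [0.056, 0.0054, 0], [0, 0, 0]],
  [0, [0.064, 0.0061, 0], [0, 0, 0]],
  [0, [0.072, 0.0069, 0], [0, 0, 0]],
  [0, [0.08, 0.0077, 0], [0, 0, 0]],
])

```text
time_s: 5.02
eef_pos: [0.6454, 0.0381, 0.0596]
ee_rot: [-0.15, 3.138, -0.0]
contact_force: [0.3, -0.1, 0.5]
grip_width: 0.0004
grasp_force: 0.0
```

Run:
```python
from h import *
o=manip.get_obs();print(o["time_s"],o["eef_pos"],o["contact_force"])
p=manip.get_image("scene");save(cv2.resize(p["image"][140:320,150:350],None,fx=3,fy=3,interpolation=cv2.INTER_CUBIC),"s2.png")
```

```text
5.0167 [0.64538961 0.03806085 0.05964359] [ 0.30611168 -0.1049605   0.52105344]
```

View pics/s2.png

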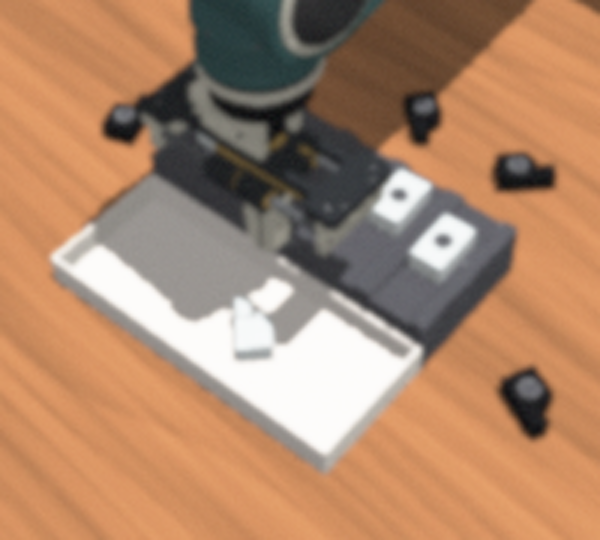

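The chipped carrier lies in the trough, at crop pixel (252,325). Next I'll lift, go back, and come down behind the short carrier.

Call:
servo_tool([
  [0, [0, 0, 0.05], [0, 0, 0]],
  [0, [0, 0, 0.067], [0, 0, 0]],
  [0, [-0.05, -0.027, 0.067], [0, 0, 0]],
  [0, [-0.1, -0.053, 0.067], [0, 0, 0]],
  [0, [-0.15, -0.08, 0.067], [0, 0, 0]],
  [0, [-0.173, -0.0917, 0.067], [0, 0, 0]],
  [0, [-0.173, -0.0917, 0.067], [0, 0, 0]],
  [0, [-0.173, -0.0917, 0.03], [0, 0, 0]],
  [0, [-0.173, -0.0917, 0], [0, 0, 0]],
  [0, [-0.173, -0.0917, 0], [0, 0, 0]],
])

```text
time_s: 5.9
eef_pos: [0.5137, -0.0305, 0.0561]
ee_rot: [0.15, -3.134, -0.001]
contact_force: [-1.1, 0.5, -1.2]
grip_width: 0.0005
grasp_force: 0.0
```

Call:
servo_tool([
  [0, [0.01, 0.001, 0], [0, 0, 0]],
  [0, [0.02, 0.0019, 0], [0, 0, 0]],
  [0, [0.028, 0.0027, 0], [0, 0, 0]],
  [0, [0.036, 0.0035, 0], [0, 0, 0]],
  [0, [0.044, 0.0042, 0], [0, 0, 0]],
  [0, [0.052, 0.005, 0], [0, 0, 0]],
  [0, [0.06, 0.0058, 0], [0, 0, 0]],
  [0, [0.068, 0.0065, 0], [0, 0, 0]],
  [0, [0.076, 0.0073, 0], [0, 0, 0]],
  [0, [0.084, 0.0081, 0], [0, 0, 0]],
])

```text
time_s: 6.73
eef_pos: [0.5786, -0.0246, 0.0596]
ee_rot: [0.15, -3.138, -0.0]
contact_force: [-0.2, -0.1, 0.1]
grip_width: 0.0005
grasp_force: 0.2
```

Call:
servo_tool([
  [0, [0.009, 0.0009, 0], [0, 0, 0]],
  [0, [0.018, 0.0017, 0], [0, 0, 0]],
  [0, [0.027, 0.0026, 0], [0, 0, 0]],
  [0, [0.036, 0.0035, 0], [0, 0, 0]],
  [0, [0.045, 0.0043, 0], [0, 0, 0]],
  [0, [0.054, 0.0052, 0], [0, 0, 0]],
  [0, [0.063, 0.0061, 0], [0, 0, 0]],
  [0, [0.072, 0.0069, 0], [0, 0, 0]],
  [0, [0.081, 0.0078, 0], [0, 0, 0]],
  [0, [0.09, 0.0087, 0], [0, 0, 0]],
])

```text
time_s: 7.57
eef_pos: [0.6462, -0.0181, 0.0596]
ee_rot: [-0.15, 3.138, -0.0]
contact_force: [0.1, 0.2, -0.4]
grip_width: 0.0004
grasp_force: 0.0
```

Now I'll lift clear and back away for a final look.

Call:
servo_tool([
  [0, [0, 0, 0.05], [0, 0, 0]],
  [0, [0, 0, 0.1], [0, 0, 0]],
  [0, [0, 0, 0.15], [0, 0, 0]],
  [0, [0, 0, 0.2], [0, 0, 0]],
  [0, [-0.05, 0.05, 0.22], [0, 0, 0]],
  [0, [-0.1, 0.1, 0.22], [0, 0, 0]],
  [0, [-0.13, 0.15, 0.22], [0, 0, 0]],
  [0, [-0.15, 0.2, 0.22], [0, 0, 0]],
  [0, [-0.17, 0.25, 0.22], [0, 0, 0]],
  [0, [-0.19, 0.3, 0.22], [0, 0, 0]],
])

```text
time_s: 8.4
eef_pos: [0.5103, 0.1883, 0.2252]
ee_rot: [-0.149, 3.137, 0.0]
contact_force: [1.1, 0.5, -0.1]
grip_width: 0.0011
grasp_force: 0.0
```

Call:
servo_tool([
  [0, [-0.02, 0.05, 0], [0, 0, 0]],
  [0, [-0.04, 0.1, 0], [0, 0, 0]],
  [0, [-0.06, 0.15, 0], [0, 0, 0]],
  [0, [-0.08, 0.2, 0], [0, 0, 0]],
  [0, [-0.1, 0.25, 0], [0, 0, 0]],
  [0, [-0.12, 0.3, 0], [0, 0, 0]],
  [0, [-0.12, 0.3, 0], [0, 0, 0]],
  [0, [-0.12, 0.3, 0], [0, 0, 0]],
  [0, [-0.12, 0.3, 0], [0, 0, 0]],
  [0, [-0.12, 0.3, 0], [0, 0, 0]],
])

```text
time_s: 9.23
eef_pos: [0.4219, 0.4111, 0.2247]
ee_rot: [-0.149, 3.138, -0.0]
contact_force: [0.5, 0.6, -0.7]
grip_width: 0.0001
grasp_force: 0.0
```

Run:
```python
from h import *
o=manip.get_obs();print(o["time_s"],o["eef_pos"])
p=manip.get_image("top");W=world(p);z=W[...,2];x,y=W[...,0],W[...,1]
save(cv2.resize(p["image"][120:260,110:390],None,fx=2.8,fy=2.8,interpolation=cv2.INTER_CUBIC),"end.png")
for lo,hi in((.062,.08),(.015,.04)):
  m=((z>lo)&(z<hi)&(x>.45)&(x<.78)&(abs(y)<.25)).astype(np.uint8)
  n,l,s,cc=cv2.connectedComponentsWithStats(m)
  for i in range(1,n):
    if s[i,4]>20:
        P=W[l==i];r=cv2.minAreaRect((P[:,:2]*1000).astype(np.float32));print(s[i],np.round(r[0]),np.round(r[1]),round(r[2],1),np.round(np.median(P[:,2]),3))
```

```text
9.2333 [0.42189451 0.41110279 0.22472854]
[267 176  11  17 144] [579. -81.] [51. 30.] 2.7 0.07
[198 186  11  17 149] [553. 140.] [51. 30.] 7.6 0.07
[216 189  11  17 145] [542.  82.] [50. 30.] 8.7 0.069
[189 131  90  44 302] [698.  42.] [115. 290.] 5.6 0.027
[218 147  17  12 114] [691.  65.] [51. 29.] 51.1 0.023
[246 153  10  10  84] [678. -16.] [30. 30.] 7.2 0.023
[298 169  12  18  99] [ 607. -192.] [49. 31.] 25.3 0.019
```

View pics/end.png

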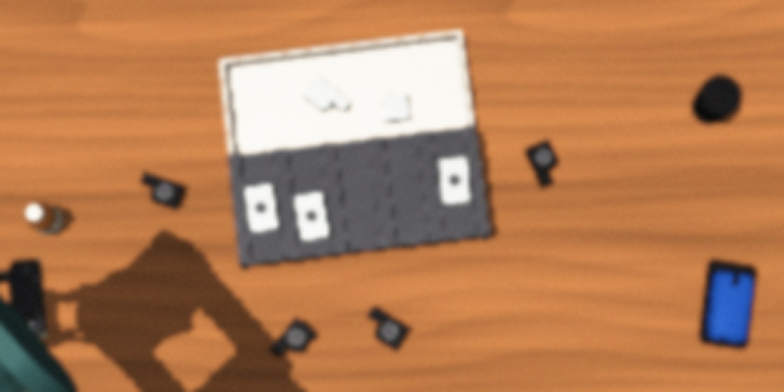

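The chipped carrier (crop pixel 327,95) and the short one (397,107) lie flat in the trough. The three sound carriers are within about 1 mm of where they started, and the vial, canister and mouse look unmoved.

```bash
python3 -c "
from rig import manip
print(manip.sign_off())"
```

```text
the job is handed in; nothing more can be done
None
```

The job is handed in: the chipped and short carriers lie in the reject trough, and the three sound carriers and the vial, canister and mouse stand where they were; sign-off returned no verdict.

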